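Slide the covers home on the open wells of a sauce warmer

TASK

Two of the sauce warmer's three wells stand open, and their flat round steel covers lie on the deck beside them. With your fingertips push each cover across the deck until it drops into an open well and lies flat and flush there; slide the covers, never lift or tip them up. Leave the lidded pot, the shaker and everything else standing where it is.

Things in the scene. Friction and masses are not known exactly. Their poses are not given: they have to be found in the camera images.
- warmer: a counter-top stainless sauce warmer, fixed to the bench, 560 mm long (its y), 270 mm deep (its x) and 170 mm high, with three round wells in a row along its y axis at 175 mm pitch. The origin is on the bench under the middle well; x points away from the controls. The flat deck reaches 190 mm from the line of the wells towards -x (the robot's side, a clear landing) and 80 mm towards +x, where a low upstand, 22 mm high, runs along the edge
- well_1_mouth (a point): an open round well of the warmer. The point lies on the well's axis at the level of the deck (170 mm above the bench), z up. Its mouth is a round recess 114 mm in diameter and 8 mm deep, with a flat seat 21 mm wide all round and an open can 72 mm wide below; a cover that is home lies on the seat with its top level with the deck and its centre 4 mm below this point
- well_2_mouth (a point): the other open well, the same as well_1
- cover_1_center (a point): a loose flat round cover of plain steel, 110 mm in diameter and 8 mm thick, about 0.3 kg, with a sunk finger dish (42 mm across) in its top; it cannot be taken between the fingers. It lies flat on the warmer's deck at the start, on the robot's side of an open well and partly over it or just beside it. The point is its centre, half-way up (4 mm above its underside); z is its axis. Either cover fits either open well
- cover_2_center (a point): the other cover, the same as cover_1, lying beside the other open well (well_2; cover_1 lies beside well_1)
- pot_knob (a point): top of the black lid knob of the pot that hangs in the third well: the pot (108 mm across) stands 20 mm above the deck, the knob's top 50 mm above it, and the ladle's end leans out to the warmer's +x, up to 75 mm above the deck
- shaker_center (a point): a glass shaker with a steel top, 46 mm in diameter and 77 mm high, standing on the deck in front of the pot; the point is its centre, half-way up
- empty_pot_1_center (a point): an empty steel pot, 108 mm across its wide upper part and 133 mm high, standing on the bench to the left; the point is its centre, half-way up
- empty_pot_2_center (a point): another such pot, the same
- squeeze_bottle_center (a point): a white squeeze bottle, 66 mm in diameter, 209 mm high to its nozzle, standing on the bench to the right; the point is on its axis 80 mm up
- ramekin_center (a point): a white china ramekin, 80 mm across its rim and 42 mm high, standing on the bench to the right; the point is its centre, half-way up
There are look-alikes about, which are no part of the job. What is shaped like the part that bears cover_2_center but orange or yellow is not meant.

How it is judged:
By the outcome, as a careful person would: the job done as asked, in the order asked, and still so for the second after the job is handed in, with the robot touching nothing.
It also fails if it takes over 54 s, if anything falls off the work surface, if the arm or the gripper's body presses on something with over 40 N, if the wrist force passes 120 N, or if a joint passes its speed limit or range.

ROBOT

A 6-joint arm with a two-finger parallel gripper is mounted at the origin on the work surface. World frame = base frame: x ahead of the robot, y to its left, z up, the work surface at z = 0. Lengths are in mm, angles in degrees, forces in N, time in s.
With the tool pointing down it reaches from about 350 to 850 mm from the base axis. Payload 8.1 kg.
Tool frame: the origin (TCP) lies at the very end of the fingers, on their centre line; the grasp point (between the pads) lies 19 mm behind it; z points along the fingers, y is the direction in which the jaws open and shut (so a half turn about z gives the same grasp; the last joint's range is limited). The gripper opens to 85 mm and grips with 20 to 120 N. Pads are 22 mm wide; open, the fingers measure 114 mm over their backs; the gripper's body (76 mm by 85 mm) begins 54 mm behind the grasp point. The pads swing forward as they close: fully open they stand 13 mm farther back than shut.
Start: joints at [65.466, 7.471, 85.268, -0, 87.261, -4.893], TCP at [201.654, 565.103, 231.292] pointing down, gripper open.
Joint ranges: [-169.43, 169.43], [-51.17, 129.36], [1.28, 143.12], [-76.62, 256.62], [0, 156.53], [-152.29, 152.29]. Speed limits (degrees/s): [136.94, 136.94, 159.86, 180, 180, 180].

INTERFACE

Orientations are given as [roll, pitch, yaw] about the fixed x, y, z axes, in that order (R = Rz(yaw) Ry(pitch) Rx(roll)).
In Python, from bench import r, eyes gives the robot as it stands. The module is installed in compiled form; this text tells all that it offers.
- The arm moves only by the tool play_rows, never from a script. Its argument "deltas" is a list of rows, each a list of 3 entries, a list of its own where there are three numbers: the shift along the tool's x, y, z in m, then the turn, a rotation vector about the tool's x, y, z in rad, then the closure, from 0 (fully open) to 1 (shut). A call has 1 to 8 rows; each row shifts and turns the pose as measured when the row begins, along the tool's axes as they then stand; what a row does not reach is not made up. A row lasts 1/8 s, in which the tool goes at most 62.5 mm and 10.7 degrees, less where a joint would pass 70% of its speed; a pose out of reach is approached as far as the arm can. A call with a gripper value outside its range is refused whole. The fingers move at their own pace and stop on an object; "force" is the grip in N (left out, the last holds). Time passes only in rows, so rows that do not move let the fingers close. It gives the time, the measured TCP pose, the force and the opening at its end, in the units of the state.
- r.sense(): the state, without advancing time (a new reading comes with each control period).
- eyes.snapshot(name): name is "scene" or "top"; returns the picture (420x560x3 uint8, red, green, blue); there is no depth.
- eyes.get_calibration(name): a dict with "mtx" (3x3 intrinsics, pixels), "R" (3x3) and "t" (3): a world point X has camera coordinates R X + t. Camera axes: x right, y down, z forward; pixel columns grow to the right and rows downward; lengths in mm; the calibration is good to about 2 mm. A picture is of the moment at which its call begins. get_calibration takes no time and is no camera call.
- r.hand_in(): hands the job in, once; it reports no verdict.
The state is a dict: "time": time; "joint_pos": joint angles; "qd": joint speeds; "joint_efforts": joint torques, N m; "tool_pos": TCP position; "tcp_rot": TCP orientation; "ft_force": force on the tool from outside, world axes, zero at the start; "wrist_torque": the same for the moment, N m; "finger_gap": finger opening in mm.
Only numpy, scipy, OpenCV 4.12 (cv2) and the standard library are available. Lean on these libraries where they do the work, as an engineer would, in place of code of your own. Each camera call takes 0.05 s, during which the arm holds its last target. There are 200 camera calls.

## Working session

There is one attempt and no reset: what is moved stays moved. The work goes in short steps, Python scripts to look and compute and a tool call to move; the robot and the scene stay as the last step left them, time stands still between calls to the robot, and variables do not carry over. Pictures are saved under pics/ and viewed, about 8 in all and at most 12, crops included, and the job is handed in when it is done.

Besides the shell and the picture viewer there is one more tool, called after "Emit:" as name([rows], argument=value, ...), one row to a line, values as JSON. play_rows: Moves the arm, as the interface text tells. Its arguments: {"type":"object","properties":{"deltas":{"type":"array"},"force":{"type":"number"}},"required":["deltas"]}

```bash
mkdir -p pics
python3 - <<'E'
from bench import r, eyes
import cv2,numpy as np
for n in("scene","top"):
    im=eyes.snapshot(n); cv2.imwrite(f"pics/{n}0.png",im[:,:,::-1])
    c=eyes.get_calibration(n); R=np.array(c["R"]);print(n,np.round(c["mtx"],1).tolist(),np.round(R,3).tolist(),np.round(-R.T@np.array(c["t"])).tolist())
print(r.sense())
E
```

```text
scene [[428.2, 0.0, 281.7], [0.0, 428.2, 209.3], [0.0, 0.0, 1.0]] [[-0.593, 0.806, -0.002], [0.539, 0.395, -0.744], [-0.599, -0.442, -0.668]] [1230.0, 570.0, 993.0]
top [[411.5, 0.0, 276.1], [0.0, 411.5, 208.2], [0.0, 0.0, 1.0]] [[0.012, -1.0, 0.012], [-0.991, -0.013, -0.13], [0.13, -0.01, -0.991]] [314.0, 18.0, 1278.0]
{'time': 0.1, 'joint_pos': array([ 6.54652135e+01,  7.51084748e+00,  8.53236136e+01,  1.43158494e-03,
        8.72637643e+01, -4.89226322e+00]), 'qd': array([-0.00072252, -0.07628465, -0.05317406, -0.10472123, -0.01340866,
       -0.09865669]), 'joint_efforts': array([ 1.75639943e-03, -5.70952427e+01, -5.01941442e+01, -3.10837722e-04,
        8.31239362e-03, -1.15740550e-04]), 'tool_pos': array([201.4399515 , 564.63183453, 230.34316205]), 'tcp_rot': array([-1.79902254e+02, -9.80151605e-03,  1.60357399e+02]), 'ft_force': array([-0.42039676,  0.69975592, -0.19438517]), 'wrist_torque': array([-0.00599345,  0.02004213,  0.00964735]), 'finger_gap': 85.6744629680405}
```

View pics/scene0.png

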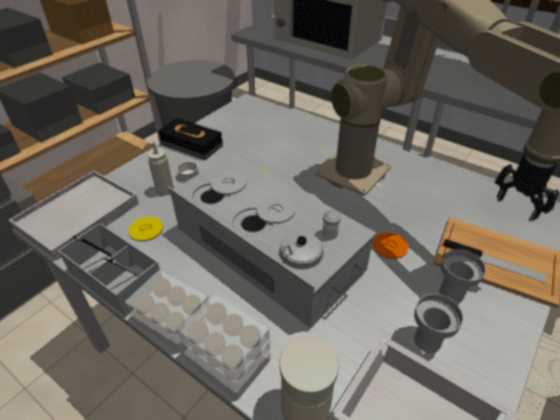

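View pics/top0.png

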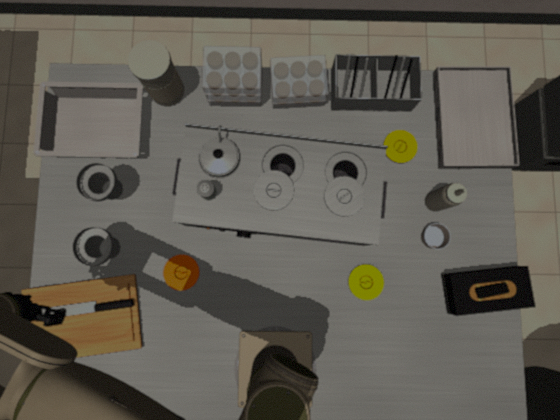

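The top view shows the wells' open mouths at about (282,165) and (346,172), with grey covers at (274,190) and (344,196). Possible mix-ups are the yellow discs at (401,147) and (366,282) and the orange one at (181,272), all on the bench, plus the pot lid at (219,157). The grey ones are the right choice. I'll take a close crop to check and measure.

Run:
```python
import cv2,numpy as np
a=cv2.imread("pics/top0.png")[120:250,165:395]; b=cv2.imread("pics/scene0.png")[160:290,165:375]
a=cv2.resize(a,(780,int(130*780/230)),interpolation=cv2.INTER_CUBIC)
cv2.imwrite("pics/cropt.png",cv2.convertScaleAbs(a,alpha=1.4))
b=cv2.resize(b,(780,int(130*780/210)),interpolation=cv2.INTER_CUBIC)
cv2.imwrite("pics/crops.png",cv2.convertScaleAbs(b,alpha=1.3))
```

```text
(no output)
```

View pics/cropt.png

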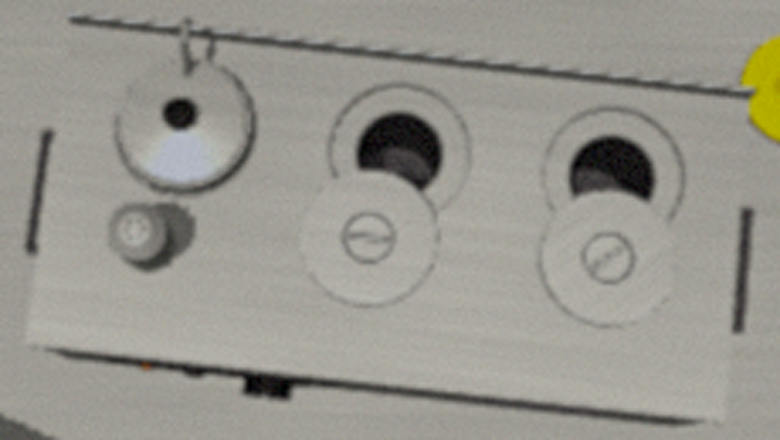

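View pics/crops.png

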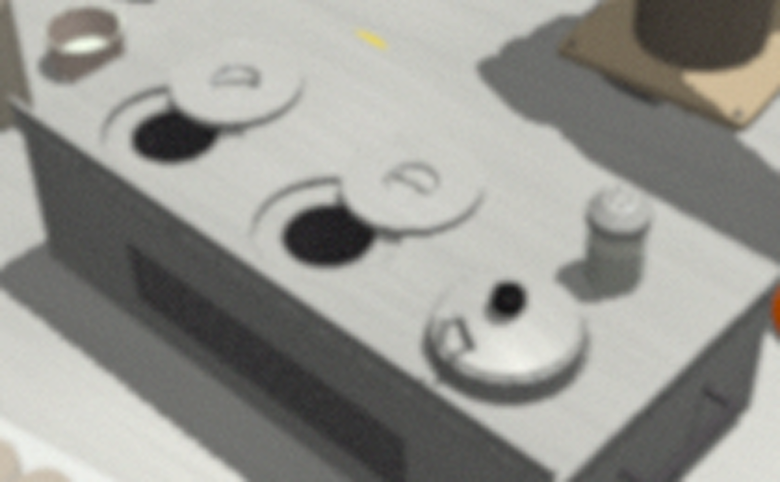

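The crops confirm it. The plain steel covers are at crop (369,237) and (608,258), each partly over an open well at (400,153) and (613,176). The third well has the pot, and the shaker stands clear in front of it. Next I'll measure in both views.

```bash
cat > h.py <<'E'
from bench import r, eyes
import cv2,numpy as np
from scipy.optimize import least_squares
def cal(n):
    c=eyes.get_calibration(n); R=np.array(c["R"]);t=np.array(c["t"]);return np.array(c["mtx"]),R,t
def ray(n,px,z):
    K,R,t=cal(n); C=-R.T@t; d=(np.c_[px,np.ones(len(px))]@np.linalg.inv(K).T)@R
    return (C+d*((z-C[2])/d[:,2])[:,None])[:,:2]
def pix(n,P):
    K,R,t=cal(n); q=K@(R@np.asarray(P,float)+t); return q[:2]/q[2]
def edges(n,im,s=4):
    g=cv2.GaussianBlur(cv2.resize(cv2.cvtColor(im,cv2.COLOR_RGB2GRAY),None,fx=s,fy=s,interpolation=cv2.INTER_CUBIC),(0,0),3)
    e=cv2.Canny(g,12,30); y,x=np.nonzero(e); return (np.c_[x,y]+.5)/s-.5
def circ(n,E,guess,rad,z,band=9,excl=None,lo=None):
    P=ray(n,E,z); c=np.array(guess,float)
    if excl is not None: P=P[np.linalg.norm(P-excl,axis=1)>62]
    for b in (band,band/2,4,3,3):
        d=np.abs(np.linalg.norm(P-c,axis=1)-rad); Q=P[d<b]
        f=least_squares(lambda v:np.linalg.norm(Q-v,axis=1)-rad,c,loss='soft_l1',f_scale=.7); c=f.x
    a=np.arctan2(*(Q-c).T[::-1]); return c,len(Q),np.std(np.linalg.norm(Q-c,axis=1)-rad),len(set((a*18/np.pi).astype(int)))
E
cat > m.py <<'E'
from h import *
g={'wA':(400,153),'wB':(613,176),'cA':(369,237),'cB':(608,258)}
G={}
for k,(u,v) in g.items(): G[k]=ray("top",np.array([[165+u*230/780,120+v*230/780]]),170 if k[0]=='w' else 178)[0]
for n in("top","scene"):
    im=cv2.imread(f"pics/{n}0.png")[:,:,::-1]; E=edges(n,np.ascontiguousarray(im))
    for i in "AB":
        for z in ((170,) if n=="top" else (160,170,180)):
            c,*q=circ(n,E,G['c'+i],55,z+8); w,*p=circ(n,E,G['w'+i],57,z,excl=c)
            print(n,i,z,"cover",np.round(c,1),q,"well",np.round(w,1),p,"diff",np.round(w-c,1))
E
python3 m.py
```

```text
top A 170 cover [509.1  16. ] [90, np.float64(0.7553290436586878), 6] well [576.2 -11.2] [142, np.float64(0.6926366560956942), 9] diff [ 67.1 -27.3]
top B 170 cover [ 495.3 -179.1] [113, np.float64(0.8458664333965361), 10] well [ 559.7 -179.8] [129, np.float64(0.5134751751550565), 8] diff [64.4 -0.7]
scene A 160 cover [508.6  12.6] [155, np.float64(1.6309755868637603), 17] well [583.4 -15.3] [134, np.float64(1.4888801394392353), 13] diff [ 74.8 -27.9]
scene A 170 cover [507.7  11.4] [201, np.float64(1.1185191458183072), 16] well [579.9 -12. ] [116, np.float64(0.8860786914971224), 11] diff [ 72.2 -23.4]
scene A 180 cover [515.9  17.7] [198, np.float64(1.0004346796048917), 16] well [570.9  -9.3] [123, np.float64(1.449189705932565), 12] diff [ 55. -27.]
scene B 160 cover [ 494.8 -179.8] [100, np.float64(1.443384941598878), 15] well [ 566.3 -185.7] [111, np.float64(1.4804656792344029), 12] diff [71.5 -5.9]
scene B 170 cover [ 495.3 -181.6] [171, np.float64(1.0915193391507703), 16] well [ 563.5 -186.2] [86, np.float64(0.9097159070481156), 10] diff [68.2 -4.6]
scene B 180 cover [ 503.8 -172.9] [172, np.float64(1.02279671956781), 16] well [ 555.  -182.4] [107, np.float64(1.474236190909276), 13] diff [51.2 -9.5]
```

```bash
cat > m2.py <<'E'
from h import *
import sys
G={'wA':(578,-12),'wB':(562,-186),'cA':(508,14),'cB':(495,-180)}
out=[]
for n in("top","scene"):
    im=np.mean([eyes.snapshot(n).astype(float) for _ in range(8)],0).astype(np.uint8); cv2.imwrite(f"pics/{n}avg.png",im[:,:,::-1])
    E=edges(n,im,6); s=5
    o=np.array([235,135]) if n=="top" else np.array([180,165]); big=cv2.resize(im[o[1]:o[1]+95,o[0]:o[0]+150],None,fx=s,fy=s,interpolation=cv2.INTER_CUBIC)[:,:,::-1].copy()
    for i in "AB":
            c,*q=circ(n,E,G['c'+i],55,178,7); w,*p=circ(n,E,G['w'+i],57,170,7,excl=c)
            print(n,i,"cover",np.round(c,1),q[0],q[2],round(q[1],2),"well",np.round(w,1),p[0],p[2],round(p[1],2),"diff",np.round(w-c,1))
            for X,rr,z,col in((c,55,178,(0,0,255)),(w,57,170,(0,200,0))):
                for a in np.arange(0,6.28,.1):
                    u=(pix(n,[X[0]+rr*np.cos(a),X[1]+rr*np.sin(a),z])-o+.5)*s-.5
                    cv2.circle(big,tuple(int(t) for t in u),1,col,-1)
    out.append(big)
v=np.vstack(out); print(v.shape); cv2.imwrite("pics/ov.png",v[:,:,:] if v.shape[0]<1000 else v)
E
python3 m2.py; python3 -c "
import cv2;v=cv2.imread('pics/ov.png');cv2.imwrite('pics/ov.png',cv2.resize(v,(474,600)) if 0 else cv2.hconcat([cv2.resize(v[:475],(400,253)),cv2.resize(v[475:],(400,253))]))"
```

```text
top A cover [509.   15.1] 152 6 0.88 well [582.1  -8.5] 61 5 0.46 diff [ 73.1 -23.6]
top B cover [ 495.6 -178.7] 204 9 0.98 well [ 564.7 -183.7] 52 3 0.4 diff [69.  -5.1]
scene A cover [507.4  11.7] 325 16 1.23 well [578.1 -11. ] 156 10 0.91 diff [ 70.8 -22.8]
scene B cover [ 495.  -180.9] 279 15 1.21 well [ 562.3 -185.3] 111 8 0.89 diff [67.3 -4.5]
(950, 750, 3)
```

View pics/ov.png

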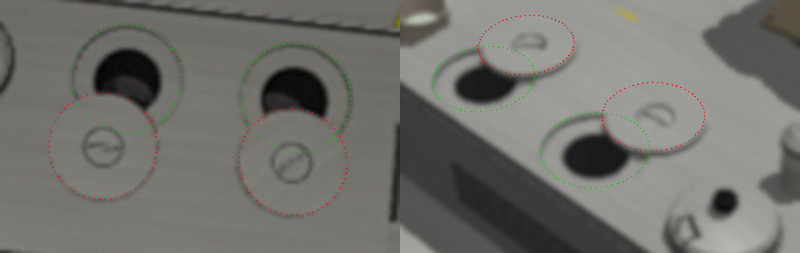

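The overlay rings sit on both covers and both wells in the two views. The views agree to about 3 mm at deck height 170, and the wells come out 175 mm apart.

- Push A: (71.5, -23)
- Push B: (68, -4.8)

I'll approach A from the robot's side with the fingers about 50 mm apart.

Emit:
play_rows([
  [[-0.039,-0.042,-0.003],[0,0,0],0.4],
  [[-0.039,-0.042,-0.003],[0,0,0],0.4],
  [[-0.039,-0.042,-0.003],[0,0,0],0.4],
  [[-0.039,-0.042,-0.003],[0,0,0],0.4],
  [[-0.039,-0.042,-0.003],[0,0,0],0.4],
  [[-0.039,-0.042,-0.003],[0,0,0],0.4],
  [[-0.039,-0.042,-0.003],[0,0,0],0.4],
  [[-0.039,-0.042,-0.003],[0,0,-0.031],0.4],
], force=40)

```text
time: 1.9
tool_pos: [386.4, 134.8, 255.7]
tcp_rot: [179.9, 0.2, 162.6]
ft_force: [0.5, -0.5, -0.1]
finger_gap: 51.1
```

Emit:
play_rows([
  [[-0.022,-0.026,0.0],[0,0,0],0.4],
  [[-0.022,-0.026,0.01],[0,0,0],0.4],
  [[-0.022,-0.026,0.025],[0,0,0],0.4],
  [[-0.003,-0.003,0.025],[0,0,0],0.4],
  [[0,0,0],[0,0,0],0.4],
])

```text
time: 2.52
tool_pos: [431.3, 29.1, 196.8]
tcp_rot: [179.9, 0.5, 162.2]
ft_force: [0.5, 0.1, 0.4]
finger_gap: 51.3
```

```bash
cat > go.py <<'E'
# usage: go.py x y z yaw  -> tool-frame delta to the target
import sys; from h import *
s=r.sense(); x,y,z,yaw=map(float,sys.argv[1:5]); p=s['tool_pos']; a=np.radians(s['tcp_rot'][2])
d=np.array([x,y,z])-p
print("t",round(s['time'],2),"pos",np.round(p,1),"rot",np.round(s['tcp_rot'],1),"tool d",np.round([d[0]*np.cos(a)+d[1]*np.sin(a),d[0]*np.sin(a)-d[1]*np.cos(a),-d[2]],1),"rz",round(-np.radians((yaw-s['tcp_rot'][2]+180)%360-180),3))
E
python3 go.py 427 39.5 190 162.2
```

```text
t 2.52 pos [431.3  29.1 196.8] rot [179.9   0.5 162.2] tool d [7.3 8.6 6.8] rz 0.0
```

Emit:
play_rows([
  [[0.007,0.0085,0.01],[0,-0.008,0],0.4],
  [[0,0,0.01],[0,0,0],0.4],
  [[0,0,0.003],[0,0,0],0.4],
  [[0,0,0.0015],[0,0,0],0.4],
  [[0,0,0.0015],[0,0,0],0.4],
])

```text
time: 3.15
tool_pos: [428.5, 41.8, 172.4]
tcp_rot: [179.8, 1.3, 162.4]
ft_force: [0.5, -0.8, 0.5]
finger_gap: 51.3
```

Emit:
play_rows([
  [[0,0,0.0015],[0,0.022,0],0.4],
  [[0,0,0.0015],[0,0,0],0.4],
  [[0,0,0.0015],[0,0,0],0.4],
])

```text
time: 3.52
tool_pos: [429.0, 41.6, 168.1]
tcp_rot: [179.8, -0.1, 162.4]
ft_force: [-0.7, -1.0, -0.7]
finger_gap: 50.9
```

Emit:
play_rows([
  [[0,0,0.0015],[0,0,0],0.4],
  [[0,0,0.0015],[0,0,0],0.4],
])

```text
time: 3.78
tool_pos: [429.2, 41.5, 166.7]
tcp_rot: [179.8, -0.0, 162.4]
ft_force: [-10.3, 0.8, 20.9]
finger_gap: 51.2
```

Emit:
play_rows([
  [[0,-0.0025,-0.003],[0,0,0],0.4],
  [[-0.012,0,0],[0,0,0],0.4],
  [[-0.012,0,0],[0,0,0],0.4],
  [[-0.01,0,0],[0,0,0],0.4],
  [[-0.01,0,0],[0,0,0],0.4],
  [[-0.01,0,0],[0,0,0],0.4],
])

```text
time: 4.53
tool_pos: [482.7, 21.8, 169.3]
tcp_rot: [179.8, -0.1, 162.4]
ft_force: [-4.2, 1.7, 3.6]
finger_gap: 51.2
```

```bash
python3 go.py 523 8.3 170 162.2
```

```text
t 4.53 pos [482.7  21.8 169.3] rot [ 1.798e+02 -1.000e-01  1.624e+02] tool d [-42.5  -0.7  -0.7] rz 0.003
```

Emit:
play_rows([
  [[-0.008,0,-0.0005],[0,0,0],0.4],
  [[-0.008,0,0],[0,0,0],0.4],
  [[-0.008,0,0],[0,0,0],0.4],
  [[-0.006,0,0],[0,0,0],0.4],
  [[0,0,0],[0,0,0],0.4],
])

```text
time: 5.15
tool_pos: [513.8, 11.9, 169.5]
tcp_rot: [179.8, -0.2, 162.4]
ft_force: [-1.3, 1.1, 1.8]
finger_gap: 51.0
```

```bash
python3 go.py 523 8.3 170 162.2
python3 - <<'E'
from h import *
o=[]
for n,b in(("top",(235,125)),("scene",(180,165))):
    im=np.mean([eyes.snapshot(n).astype(float) for _ in range(3)],0).astype(np.uint8)
    c=im[b[1]:b[1]+100,b[0]:b[0]+150,::-1]; o.append(cv2.resize(c,(400,267),interpolation=cv2.INTER_CUBIC))
cv2.imwrite("pics/p1.png",cv2.convertScaleAbs(cv2.hconcat(o),alpha=1.3))
E
```

```text
t 5.15 pos [513.8  11.9 169.5] rot [179.8  -0.2 162.4] tool d [-9.9 -0.6 -0.5] rz 0.003
```

View pics/p1.png

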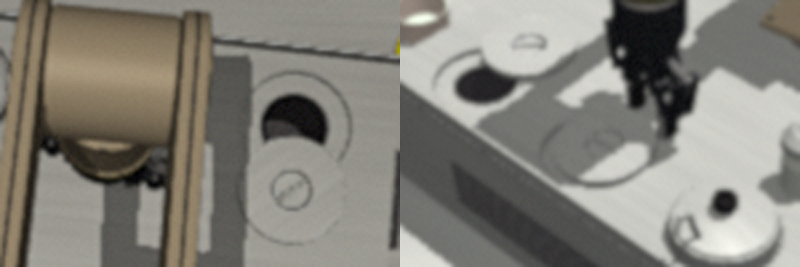

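The top view is blocked by the arm. The scene view shows cover A almost over its well, with the rim at about (600,147) in the crop. I'll go on in small steps.

Emit:
play_rows([
  [[-0.004,0,0],[0,0,0],0.4],
  [[-0.004,0,0],[0,0,0],0.4],
  [[-0.003,0,0],[0,0,0],0.4],
])

```text
time: 5.82
tool_pos: [523.8, 8.5, 169.0]
tcp_rot: [179.8, -0.2, 162.4]
ft_force: [-0.5, 0.3, -1.1]
finger_gap: 51.1
```

```bash
cat > pic.py <<'E'
from h import *
import sys
k=sys.argv[1]; b=(180,165); im=np.mean([eyes.snapshot("scene").astype(float) for _ in range(4)],0).astype(np.uint8)
cv2.imwrite(f"pics/{k}.png",im[:,:,::-1]); c=im[b[1]:b[1]+95,b[0]:b[0]+150,::-1]
cv2.imwrite(f"pics/{k}c.png",cv2.convertScaleAbs(cv2.resize(c,(750,475),interpolation=cv2.INTER_CUBIC),alpha=1.5))
E
python3 pic.py p2
```

```text
(no output)
```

View pics/p2c.png

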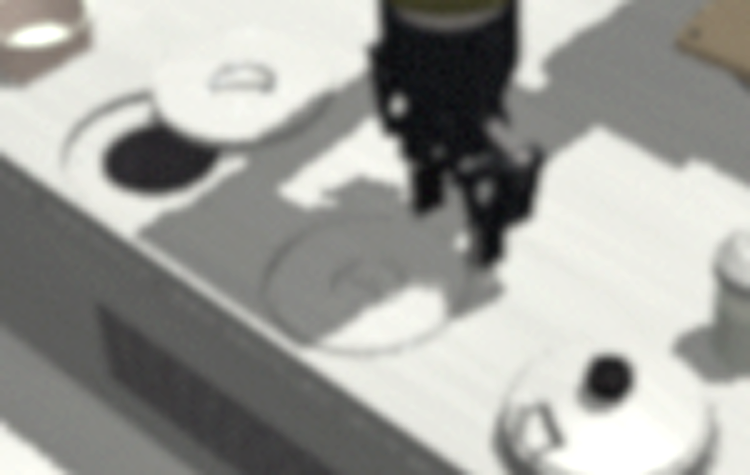

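The scene crop shows cover A's outline closed around (360,280), apparently flush. I'll back off, go over to B's approach and check A from there.

Emit:
play_rows([
  [[0.03,0,0],[0,0,0],0.4],
  [[0.03,0,-0.01],[0,0,0],0.4],
  [[0.0,-0.04,-0.01],[0,0,-0.08],0.4],
  [[0.0,-0.04,0],[0,0,-0.08],0.4],
  [[0.0,-0.04,0],[0,0,-0.08],0.4],
  [[0,-0.04,0],[0,0,0],0.4],
  [[0,-0.02,0],[0,0,0],0.4],
])

```text
time: 6.9
tool_pos: [435.2, -152.7, 191.0]
tcp_rot: [179.8, 0.2, 176.9]
ft_force: [0.3, 0.4, -0.8]
finger_gap: 51.3
```

```bash
python3 go.py 410.5 -174 175 176
```

```text
t 6.9 pos [ 435.2 -152.7  191. ] rot [179.8   0.2 176.9] tool d [ 23.5 -22.6  16. ] rz 0.015
```

Emit:
play_rows([
  [[0.0235,-0.0225,0.0],[0,0,0.015],0.4],
  [[0,0,0.01],[0,0,0],0.4],
  [[0,0,0.007],[0,0,0],0.4],
  [[0,0,0],[0,0,0],0.4],
])

```text
time: 7.4
tool_pos: [410.6, -175.6, 173.6]
tcp_rot: [179.8, 0.3, 175.9]
ft_force: [-0.6, 0.2, -0.3]
finger_gap: 51.5
```

```bash
python3 go.py 410.5 -174 170 176
python3 - <<'E'
from h import *
o=[]
for n,b in(("top",(235,125)),("scene",(180,165))):
    im=np.mean([eyes.snapshot(n).astype(float) for _ in range(4)],0).astype(np.uint8)
    c=im[b[1]:b[1]+100,b[0]:b[0]+150,::-1]; o.append(cv2.resize(c,(400,267),interpolation=cv2.INTER_CUBIC))
cv2.imwrite("pics/p3.png",cv2.convertScaleAbs(cv2.hconcat(o),alpha=1.4))
E
```

```text
t 7.4 pos [ 410.6 -175.6  173.6] rot [179.8   0.3 175.9] tool d [0.2 1.6 3.6] rz -0.002
```

View pics/p3.png

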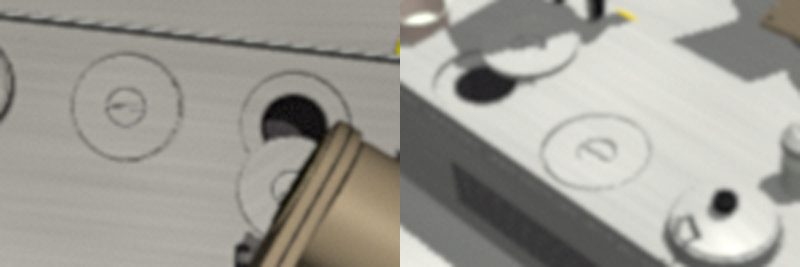

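Cover A is home: a thin even ring at (127,106) in the top crop and flush at (596,150) in the scene crop. Now B.

Emit:
play_rows([
  [[0,0.0016,0.0035],[0,0,0],0.4],
  [[-0.012,0,0],[0,0,0],0.4],
  [[-0.012,0,0],[0,0,0],0.4],
  [[-0.01,0,0],[0,0,0],0.4],
  [[-0.01,0,0],[0,0,0],0.4],
  [[-0.01,0,0],[0,0,0],0.4],
  [[-0.008,0,0],[0,0,0],0.4],
])

```text
time: 8.68
tool_pos: [476.5, -179.2, 170.9]
tcp_rot: [179.9, 0.3, 175.8]
ft_force: [-3.1, 0.7, 1.3]
finger_gap: 51.5
```

```bash
python3 go.py 504 -180.3 169.8 176
```

```text
t 8.68 pos [ 476.5 -179.2  170.9] rot [179.9   0.3 175.8] tool d [-27.5   0.9   1.1] rz -0.003
```

Emit:
play_rows([
  [[-0.007,0.0008,0.001],[0,0,0],0.4],
  [[-0.007,0,0],[0,0,0],0.4],
  [[-0.006,0,0],[0,0,0],0.4],
  [[-0.004,0,0],[0,0,0],0.4],
  [[-0.003,0,0],[0,0,0],0.4],
  [[-0.002,0,0],[0,0,0],0.4],
])

```text
time: 9.43
tool_pos: [508.4, -180.7, 170.3]
tcp_rot: [179.9, 0.4, 175.8]
ft_force: [-0.1, -0.6, 1.1]
finger_gap: 51.5
```

```bash
python3 go.py 504 -180.3 169.8 176; python3 pic.py p4
```

```text
t 9.43 pos [ 508.4 -180.7  170.3] rot [179.9   0.4 175.8] tool d [4.4 0.1 0.5] rz -0.003
```

View pics/p4c.png

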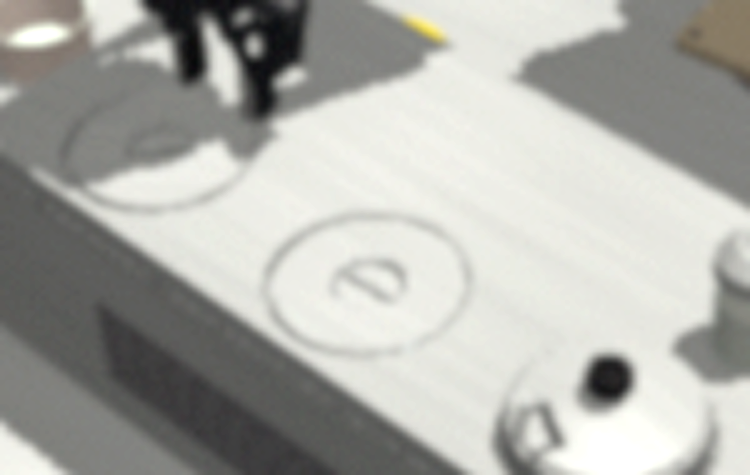

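B's outline, around (155,140), also looks closed and flush. I'll back away upward and do the final check.

Emit:
play_rows([
  [[0.03,0,0],[0,0,0],0.4],
  [[0.03,0,-0.015],[0,0,0],0.4],
  [[0.04,0,-0.03],[0,0,0],0.4],
  [[0.02,-0.04,-0.03],[0,0,0],0.4],
  [[0,-0.05,-0.02],[0,0,0],0.4],
  [[0,-0.05,0],[0,0,0],0.4],
  [[0,-0.05,0],[0,0,0],0.4],
  [[0,0,0],[0,0,0],0.4],
])

```text
time: 10.62
tool_pos: [369.4, -366.5, 268.0]
tcp_rot: [-179.9, 0.5, 176.0]
ft_force: [-0.7, 0.9, -0.5]
finger_gap: 51.1
```

Run:
```python
from h import *
o=[]
for n,b in(("top",(170,110)),("scene",(165,155))):
    im=np.mean([eyes.snapshot(n).astype(float) for _ in range(4)],0).astype(np.uint8)
    c=im[b[1]:b[1]+140,b[0]:b[0]+220,::-1]; o.append(cv2.resize(c,(785,500),interpolation=cv2.INTER_CUBIC)[:,:])
v=cv2.vconcat([cv2.resize(q,(471,300)) for q in o])
cv2.imwrite("pics/p5.png",cv2.convertScaleAbs(v,alpha=1.4)); print(r.sense()['tool_pos'])
```

```text
[ 370.76177469 -362.97143981  268.52202497]
```

View pics/p5.png

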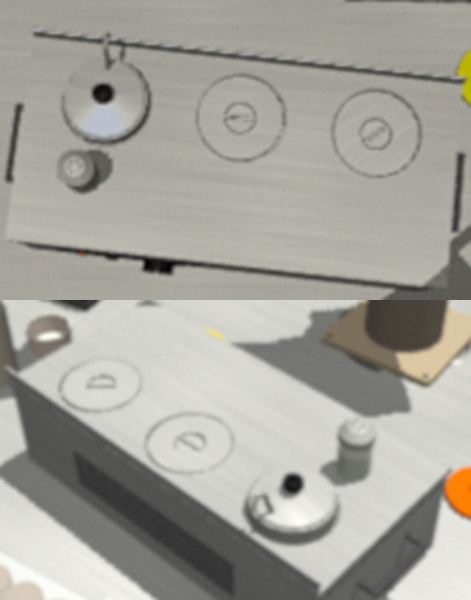

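Both covers lie flush: even rings at (241,117) and (376,133) in the top view, with no rim showing in the scene view. The pot and shaker haven't moved, so I'm handing in.

```bash
python3 -c "
from bench import r
print(r.hand_in())"
```

```text
the job is handed in; nothing more can be done
None
```

Both covers are in their wells, and the job was handed in at about 11 s. I pushed each cover across the deck by its rim with two fingertips about 50 mm apart, never lifting it, until it dropped into its well.

- **Final pictures:** in both views each cover shows a thin, even ring with no raised rim. The pot and shaker look unmoved and the arm stands clear. I judged flushness by eye and did not measure it.
- **Forces:** the highest reading was about 23 N, from touching the deck on purpose to find its height. Readings while pushing were under 6 N. These were taken only at the end of each move call.
- **Disagreements:** my first single-picture measurement put the wells 169 mm apart instead of 175 mm. Averaged pictures corrected this, and the two views then agreed to about 4 mm. The last push on cover B ended about 4 mm past the planned point, after the cover was in, with no sign of disturbance.

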